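Select the blue column and inject

ROBOT

A 6-joint arm with a two-finger parallel gripper is mounted at the origin on the work surface. World frame = base frame: x ahead of the robot, y to its left, z up, the work surface at z = 0. Lengths are in m, angles in degrees, forces in N, time in s.
With the tool pointing down it reaches from about 0.375 to 0.9 m from the base axis. Payload 3.1 kg.
Tool frame: the origin (TCP) lies at the very end of the fingers, on their centre line; the grasp point (between the pads) lies 19 mm behind it; z points along the fingers, y is the line along which they close (so a half turn about z gives the same grasp; the last joint's range is limited). The gripper opens to 87 mm and grips with 3 to 60 N. Pads are 19 mm wide; open, the fingers measure 117 mm over their backs; the gripper's body (75 mm by 190 mm) begins 51 mm behind the grasp point.
Start: joints at [-81.217, 30.224, 82.088, -0, 67.689, -10.227], TCP at [0.204, -0.591, 0.223] pointing down, gripper open.
Joint ranges: [-176.69, 176.69], [-43.24, 126.21], [12.49, 139.97], [-82, 262], [0, 151.66], [-163.58, 163.58]. Speed limits (degrees/s): [159.86, 159.86, 180, 180, 180, 180].

INTERFACE

Orientations are given as a 3x3 rotation matrix whose columns are the frame's x, y, z axes.
In Python, from rig import readout, cams, bot gives the robot as it stands.
- The arm moves only by the shell command python3 -m inch 'ROWS'. ROWS is JSON, a list of rows, each a list of 5 numbers: the shift along the world's x, y, z in cm, then the turn about the world's z in degrees, then the finger opening in cm, from 0 to 8.7. In form: [[dx, dy, dz, twist, fingers], ...]. A call has 1 to 10 rows; each row is the pose to reach, as a shift and turn from the pose commanded when the call began; what a row does not reach only later rows make up. A row lasts 1/12 s, in which the tool goes at most 41.7 mm and 7.16 degrees, less where a joint would pass 70% of its speed; a pose out of reach is approached as far as the arm can. A call with a gripper value outside its range is refused whole. The fingers move at their own pace and stop on an object; the grip force is fixed at half the most. Time passes only in rows, so rows that repeat a pose let the fingers close. It gives the time, the measured TCP pose, the force, the opening and the grip force at its end, in the units of the state.
- readout.read_state(): the state, without advancing time (a new reading comes with each control period).
- cams.capture(name): name is "scene" or "top" or "wrist"; returns a dict with "image" (480x640x3 uint8, blue, green, red), "intrinsics" (3x3 intrinsics, pixels), "xyz" and "rotation" of the camera in the world; the wrist camera has in their place "tool_from_camera" (4x4, takes a point from camera to tool coordinates, whose origin is the TCP and whose axes are the flange's). Camera axes: x right, y down, z forward; pixel columns grow to the right and rows downward; lengths in m; the calibration is good to about 2 mm. A picture is of the moment at which its call begins: read the wrist's pose just before it. There is no depth.
- bot.hand_in(): hands the job in; it is judged then, once.
The state is a dict: "time_s": time; "joint_positions": joint angles; "qvel": joint speeds; "tau": joint torques, N m; "position": TCP position; "tcp_rot": TCP orientation; "force": force on the tool from outside, world axes, zero at the start; "moment": the same for the moment, N m; "opening": opening from 0.0 (shut) to 1.0 (fully open); "grasp_force": force on a finger pad.
Only numpy, scipy, OpenCV 4.12 (cv2) and the standard library are available. Lean on these libraries where they do the work, as an engineer would, in place of code of your own. Each camera call takes 0.05 s, during which the arm holds its last target. There are 200 camera calls.

TASK

On the chromatography bench, push the selector's white pointer arm round until it points at the fitting with the blue cap. Only then push the injection valve's red-ended lever from its black stop pin fully across to its orange stop pin. Push both gently with a fingertip, and leave the bottles, vials, glassware and tools where they are.

Things in the scene. Friction and masses are not known exactly. Their poses are not given: they have to be found in the camera images.
- selector: Column selector, fixed to the bench: ivory box 190 x 240 mm with a dark grey top plate at z = 50 mm. Origin at bench level on the vertical axis of the pointer; x axis points to the fitting side. The box spans x from -70 to +120 mm and y from -120 to +120 mm in this frame.
- pointer (a joint): Angle (rad) of the selector's pointer about the vertical axis through the selector's origin; 0 along the selector's x axis, positive counter-clockwise from above, limits -1.75 and 1.75; starts between -0.3 and 0.3. Stays where it is left: friction torque about 0.11 N m (2 N of push 52 mm from the axis), no spring, no clicks.
- pointer_aim (a point): Point in mid-air on the pointer's centre line, 92 mm from its axis, z = 69 mm; lies over the fitting pointed at and turns with the pointer. The pointer is a straight white bar with a black tip, 12 mm wide, 14 mm high (z = 62 to 76 mm), reaching 74 mm from the axis; its black hub is 30 mm across, up to z = 88 mm.
- fitting_blue: Fixed fitting with a blue cap on the selector's top plate: 24 mm across, 28 mm high. Origin at the centre of its foot, z = 50 mm, 92 mm from the pointer's axis. The four fittings stand at joint values -1.5, -0.75, 0.75 and 1.5 of the pointer, the colours in any order. The one to point at.
- fitting_red: Fixed fitting with a red cap on the selector's top plate: 24 mm across, 28 mm high. Origin at the centre of its foot, z = 50 mm, 92 mm from the pointer's axis. The four fittings stand at joint values -1.5, -0.75, 0.75 and 1.5 of the pointer, the colours in any order.
- fitting_yellow: Fixed fitting with a yellow cap on the selector's top plate: 24 mm across, 28 mm high. Origin at the centre of its foot, z = 50 mm, 92 mm from the pointer's axis. The four fittings stand at joint values -1.5, -0.75, 0.75 and 1.5 of the pointer, the colours in any order.
- fitting_green: Fixed fitting with a green cap on the selector's top plate: 24 mm across, 28 mm high. Origin at the centre of its foot, z = 50 mm, 92 mm from the pointer's axis. The four fittings stand at joint values -1.5, -0.75, 0.75 and 1.5 of the pointer, the colours in any order.
- injector: Injection valve, fixed: ivory box 130 x 130 mm, steel top plate at z = 50 mm. Origin at bench level on its lever's vertical axis, in the middle of the box. Two stop pins 12 mm across, up to z = 78 mm, 45 mm from the axis: black at -0.79 rad and orange at +0.79 rad from its x axis (counter-clockwise from above), each on a patch of its colour.
- lever (a joint): Angle (rad) of the injection lever about the vertical axis through the injector's origin: 0 against the black pin (0.524 rad clockwise of the injector's x axis), 1.047 against the orange pin; positive counter-clockwise from above; starts between 0 and 0.12. Stays where it is left: friction torque about 0.14 N m, no spring.
- lever_end (a point): End of the lever, on its centre line 108 mm from its axis, z = 69 mm. The lever is a straight bar 12 mm wide, 14 mm high (z = 62 to 76 mm), steel near the axis and red plastic further out; its steel hub is 36 mm across, up to z = 86 mm.
- vial: Loose bystander: sample vial 18 mm across, 34 mm high, standing on the rear (-x) part of the injector's top plate. Origin under its centre.
- amber_bottle: Loose bystander: amber bottle 60 mm across, 100 mm high. Origin under its centre.
- wrench: Loose bystander: wrench 140 mm long on a sheet of paper between the two devices. Origin under its middle.
- screwdriver: Loose bystander: screwdriver 180 mm long lying at the right. Origin under its middle.
- vial_rack: Loose bystander: white rack of capped vials 130 x 90 x 36 mm at the left. Origin under its centre.
- jar: Loose bystander: glass jar 64 mm across, 70 mm high at the left. Origin under its centre.
- beaker: Loose bystander: beaker 68 mm across, 80 mm high at the right. Origin under its centre.
Not all that is in view belongs to the job. Leave any pink or purple look-alike of the injector alone.

How it is judged (in metres and radians):
On the way, in this order (a step that is already met when the one before it is completed fails the run):
1. the pointer points at the blue-capped fitting while the lever is still at its black pin (horizontal distance between pointer_aim and fitting_blue below 0.01 m and value of joint lever below 0.3 rad), for 0.3 s.
2. the lever is pushed across to its orange pin, the pointer still on blue (value of joint lever above 0.96 rad and horizontal distance between pointer_aim and fitting_blue below 0.01 m), for 0.2 s.
At the end, for the whole second after the job is handed in: The pointer's line passes within 10 mm of the centre of the blue-capped fitting (at 92 mm from the axis, about 6 degrees), the lever is within 5 degrees of its orange stop (joint over 0.96), both are at rest, and every loose bystander is within 25 mm of where it began (all of step 2 and velocity of joint pointer between -0.05 and 0.05 rad/s and velocity of joint lever between -0.05 and 0.05 rad/s and distance of each of vial, amber_bottle, wrench, screwdriver, vial_rack, jar, beaker from where it was at the start of the episode below 0.025 m); the robot touches nothing.
It fails at once if the injection lever is moved off its black pin (past 0.3 rad) while the pointer is more than 20 mm off the blue fitting (value of joint lever above 0.3 rad and horizontal distance between pointer_aim and fitting_blue above 0.02 m).
It fails at once if a loose bystander is lifted, carried or knocked more than 25 mm (distance of any of vial, amber_bottle, wrench, screwdriver, vial_rack, jar, beaker from where it was at the start of the episode above 0.025 m).
It fails at once if the fingers press on the selector or the injector with more than 40 N (contact force between the fingers and selector above 40 N or contact force between the fingers and injector above 40 N).
It also fails if it takes over 64 s, if anything falls off the work surface, if the arm or the gripper's body presses on something with over 40 N, if the wrist force passes 120 N, or if a joint passes its speed limit or range.

## Working session

There is one attempt and no reset: what is moved stays moved. The work goes in short steps, Python scripts to look and compute and a shell command to move; the robot and the scene stay as the last step left them, time stands still between calls to the robot, and variables do not carry over. Pictures are saved under pics/ and viewed, at most 14 in all, crops included, and the job is handed in when it is done.

```bash
mkdir -p pics; python3 - <<'E'
from rig import readout,cams
import cv2
for n in ("top","scene"):
    c=cams.capture(n); cv2.imwrite(f"pics/{n}1.png",c["image"])
    print(n,c["intrinsics"],c["xyz"],c["rotation"])
s=readout.read_state(); print(s["position"],s["tcp_rot"],s["time_s"],s["force"])
E
```

```text
top [[620.31283022   0.         326.22123921]
 [  0.         620.31283022 245.3327686 ]
 [  0.           0.           1.        ]] [ 0.24639155 -0.00335423  1.90466127] [[-0.00197698 -0.98959018  0.14390055]
 [-0.99998491  0.00269383  0.00478695]
 [-0.00512476 -0.14388891 -0.98958058]]
scene [[442.73166197   0.         322.44895465]
 [  0.         442.73166197 245.45668361]
 [  0.           0.           1.        ]] [ 1.21581057 -0.31901637  0.93295581] [[ 0.38578007  0.68081701 -0.62262504]
 [ 0.92251765 -0.27616356  0.26961986]
 [ 0.01161543 -0.67839656 -0.73460411]]
[ 0.20350334 -0.59023714  0.22166582] [[ 9.45445960e-01  3.25778803e-01 -3.28683217e-04]
 [ 3.25778803e-01 -9.45443979e-01  1.96325035e-03]
 [ 3.28833780e-04 -1.96322514e-03 -9.99998019e-01]] 0.1 [ 0.25463924 -0.39529181  0.73964152]
```

View pics/top1.png

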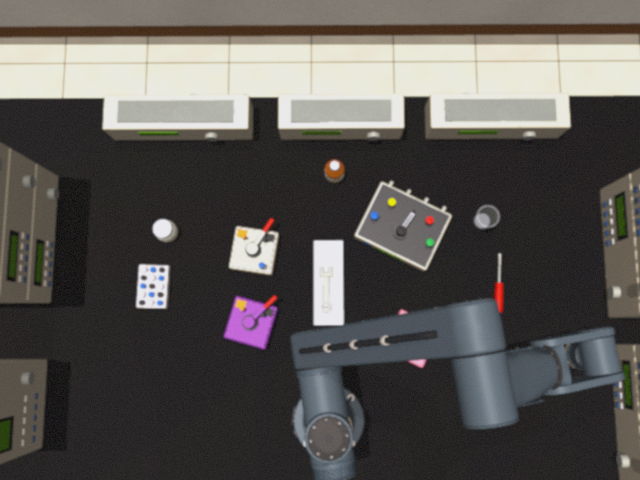

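View pics/scene1.png

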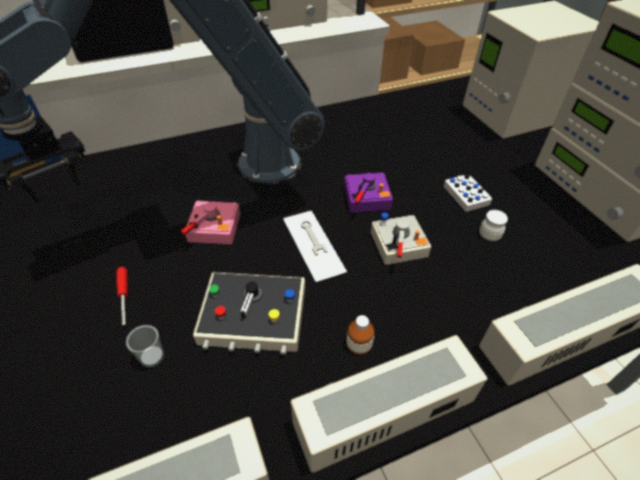

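The top view shows the selector with its hub near (402,231) and caps blue (375,216), yellow (392,202), red (430,220) and green (430,243). There are three injector candidates: ivory (254,250), purple (251,322) and pink (412,345). The description says ivory, so I choose that one and check it in close crops.

```bash
python3 - <<'E'
import cv2,numpy as np
i=cv2.imread("pics/top1.png")
a=cv2.resize(i[175:275,350:460],None,fx=5,fy=5,interpolation=cv2.INTER_CUBIC)  # 550x500
b=cv2.resize(i[210:280,220:290],None,fx=7,fy=7,interpolation=cv2.INTER_CUBIC)
cv2.imwrite("pics/a.png",a); cv2.imwrite("pics/b.png",b)
E
```

```text
(no output)
```

View pics/a.png

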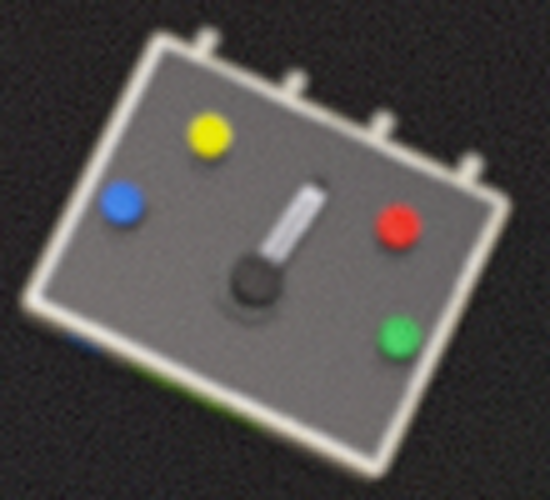

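View pics/b.png

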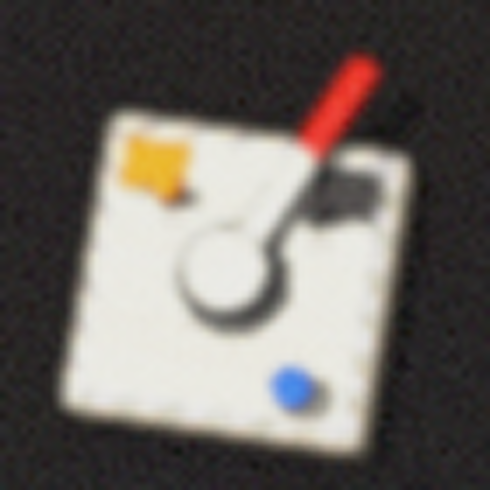

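The first crop shows the caps: blue (122,203), yellow (210,136), red (399,227), green (400,337), with the hub at (257,279) and the pointer's black tip at (320,183). The second crop is the ivory injector, with its hub at (228,272), lever end at (366,68), orange patch at (157,167), black patch at (348,195), and the vial at (294,388).

```bash
cat > h.py <<'E'
import numpy as np
from rig import cams
K=np.array([[620.31283022,0,326.22123921],[0,620.31283022,245.3327686],[0,0,1]])
T=np.array([.24639155,-.00335423,1.90466127])
R=np.array([[-.00197698,-.98959018,.14390055],[-.99998491,.00269383,.00478695],[-.00512476,-.14388891,-.98958058]])
def px(u,v,z,K=K,R=R,T=T):
    d=R@np.linalg.solve(K,[u,v,1]); return (T+d*(z-T[2])/d[2])[:2]
A=lambda u,v,z:px(350+(u+.5)/5-.5,175+(v+.5)/5-.5,z)
B=lambda u,v,z:px(220+(u+.5)/7-.5,210+(v+.5)/7-.5,z)
E
python3 - <<'E'
from h import *
from scipy.optimize import least_squares
caps=np.array([A(122,203,.078),A(210,136,.078),A(399,227,.078),A(400,337,.078)])
ang=np.array([1.5,.75,-.75,-1.5])
f=lambda p:(p[:2]+.092*np.c_[np.cos(p[2]+ang),np.sin(p[2]+ang)]-caps).ravel()
r=least_squares(f,[*A(257,279,.088),0]); p=r.x
print("sel",p,"res mm",r.fun*1e3,"hub",A(257,279,.088))
t=A(320,183,.076)-p[:2]; print("pointer",np.arctan2(t[1],t[0])-p[2],np.linalg.norm(t),"blue",caps[0])
h=B(228,272,.086); co=np.array([B(110,110,.05),B(412,155,.05),B(365,455,.05),B(60,408,.05)])
c=co.mean(0); print("inj hub",h,"corners mean",c,"side",[np.linalg.norm(co[i]-co[i-1]) for i in range(4)])
d=co[0]-co[3]+co[1]-co[2]; yaw=np.arctan2(d[1],d[0])
e=B(366,68,.076)-h; print("yaw",yaw,"lever",np.arctan2(e[1],e[0])-yaw+.524,np.linalg.norm(e))
for n,q in (("or",B(157,167,.05)),("bl",B(348,195,.05))):
  q=q-c;print(n,np.arctan2(q[1],q[0])-yaw,np.linalg.norm(q))
print("vial",B(294,388,.084), "yaw deg",np.degrees(yaw),np.degrees(p[2]))
print("bottle",px(335,166,.1))
E
```

```text
sel [ 0.55583363 -0.21714088 -0.462779  ] res mm [-0.21912103 -0.0982535   0.4016367   0.15096144  0.33017528 -0.0344567
 -0.51269104 -0.0182512 ] hub [ 0.55474477 -0.21659993]
pointer -0.12841794333784018 0.07137833930065855 blue [ 0.60284532 -0.13783117]
inj hub [0.50218341 0.22491334] corners mean [0.50321338 0.22560336] side [np.float64(0.13133911910737997), np.float64(0.13284004957779247), np.float64(0.13175346696702234), np.float64(0.13294224998167062)]
yaw -0.14490917958623437 lever 0.1053357883934708 0.10586817484943614
or 0.759240277641513 0.06123973494353833
bl -0.758269842453646 0.060623869200671136
vial [0.45295732 0.19654315] yaw deg -8.302684402994535 -26.515283608317496
bottle [ 0.74887713 -0.02139526]
```

```bash
python3 -m inch '[[3.8,3.3,0,5,0],[7,6,0,10,0],[10,8.5,0,15,0],[13,11,0,20,0],[16,14,0,25,0],[19,16.5,0,30,0],[22,19,0,37,0],[25,22,0,37,0],[28,24.5,0,37,0],[30,26.5,0,37,0]]'
python3 -m inch '[[3,3,0,0,0],[6,5,-2,0,0],[7.8,6.6,-5,0,0],[7.8,6.6,-7,0,0],[7.8,6.6,-7,0,0],[7.8,6.6,-7,0,0]]'
python3 - <<'E'
from rig import readout,cams
import cv2
s=readout.read_state(); print(s["time_s"],s["position"],s["tcp_rot"],s["opening"])
c=cams.capture("wrist"); cv2.imwrite("pics/w1.png",c["image"]); print(c["tool_from_camera"],c["intrinsics"])
E
```

```text
time_s: 0.93
position: [0.5058, -0.3231, 0.2222]
tcp_rot: [[0.557, 0.83, 0.0], [0.83, -0.557, 0.001], [0.001, -0.0, -1.0]]
force: [0.4, -0.6, 0.7]
opening: 0.328
grasp_force: 0.0
time_s: 1.43
position: [0.5806, -0.259, 0.151]
tcp_rot: [[0.558, 0.83, -0.004], [0.83, -0.558, 0.002], [-0.0, -0.004, -1.0]]
force: [0.1, -0.9, 0.9]
opening: 0.01
grasp_force: 0.0
1.4333 [ 0.58061326 -0.25900084  0.15101637] [[ 5.58422701e-01  8.29548511e-01 -3.65440731e-03]
 [ 8.29556503e-01 -5.58418881e-01  2.08826753e-03]
 [-3.08370820e-04 -4.19767334e-03 -9.99991142e-01]] 0.01006714383866461
[[ 5.95019822e-04 -9.54162005e-01 -2.99290018e-01  8.29964691e-02]
 [ 9.99999717e-01  7.05586683e-04 -2.61366387e-04 -9.70379234e-05]
 [ 4.60560927e-04 -2.99289778e-01  9.54162154e-01 -1.62570145e-01]
 [ 0.00000000e+00  0.00000000e+00  0.00000000e+00  1.00000000e+00]] [[354.32205731   0.         319.88716792]
 [  0.         354.32205731 241.47259563]
 [  0.           0.           1.        ]]
```

View pics/w1.png

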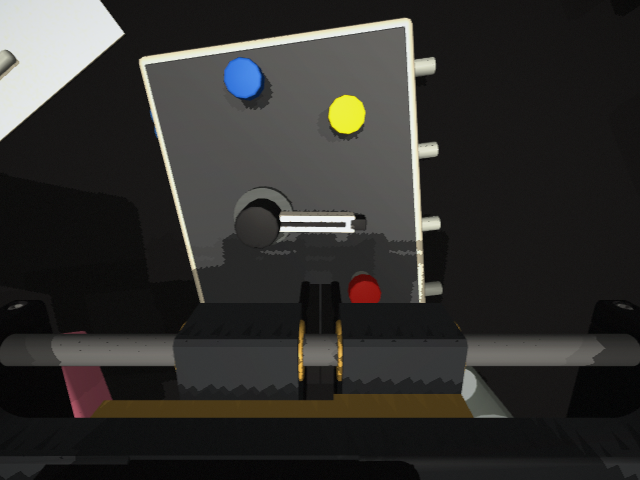

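The wrist view shows the pointer lying along tool y, from (280,222) to (365,222). The fingertips are at (320,283), the red cap at (365,292) and the blue cap at (243,78).

```bash
cat >> h.py <<'E'
def wpx(u,v,z,s,c):
    M=c["tool_from_camera"]; Rt=np.array(s["tcp_rot"])
    return px(u,v,z,c["intrinsics"],Rt@M[:3,:3],np.array(s["position"])+Rt@M[:3,3])
E
python3 - <<'E'
from h import *
from rig import readout
s=readout.read_state(); c=cams.capture("wrist")
S=np.array([.5558,-.2171]); th=-.591
u=np.array([np.cos(th),np.sin(th)]);n=np.array([-u[1],u[0]])
for nm,a in dict(hub=(258,227,.088),tip=(362,223,.076),mid=(320,222,.076),blue=(244,76,.078),red=(365,287,.078),yel=(347,113,.078)).items():
    q=wpx(*a,s,c); print(nm,q,"along/perp",(q-S)@u,(q-S)@n)
q=np.array(s["position"])[:2]-S; print(q@u,q@n)
E
```

```text
hub [ 0.55935252 -0.21913139] along/perp 0.0040818284066519665 0.0002926037409815292
tip [ 0.61752489 -0.25873156] along/perp 0.07445211788214146 -0.00017757968178402223
mid [ 0.59367725 -0.24180771] along/perp 0.04521958947636848 0.0005880009200872408
blue [ 0.60681832 -0.13905   ] along/perp -0.0011240192734042129 0.09323844184985398
red [ 0.59389605 -0.30036398] along/perp 0.07802834695471253 -0.0479142634947312
yel [ 0.64758928 -0.19221695] along/perp 0.062355709074521516 0.0718067112907425
0.04529451113346761 -0.021554699815396122
```

```bash
python3 -m inch '[[0,0,-3,0,0],[0,0,-6,0,0],[0,0,-8.5,0,0],[0,0,-8.5,0,0],[0,0,-8.5,0,0]]'
python3 - <<'E'
from h import *
from rig import readout
s=readout.read_state(); P0=np.array(s["position"])[:2]
S=np.array([.5567,-.2177]); th=-.591; r=.046
def P(d,a):
    f=th+np.radians(a);u=np.array([np.cos(f),np.sin(f)]);n=np.array([-u[1],u[0]]);return S+r*u-d*n
p=P0
for blk in (range(4,41,4),range(44,81,4)):
    for a in blk: q=P(.0155,a); print(a,np.round((q-p)*100,1), a-blk[0]+4)
    p=q; print()
E
```

```text
time_s: 1.95
position: [0.5812, -0.2608, 0.0681]
tcp_rot: [[0.56, 0.828, -0.0], [0.828, -0.56, 0.0], [-0.0, -0.0, -1.0]]
force: [0.7, 0.6, 1.6]
opening: 0.006
grasp_force: 0.0
4 [0.8 0.7] 4
8 [1.  0.9] 8
12 [1.2 1.2] 12
16 [1.5 1.4] 16
20 [1.6 1.7] 20
24 [1.8 2. ] 24
28 [2.  2.3] 28
32 [2.1 2.6] 32
36 [2.2 2.9] 36
40 [2.3 3.3] 40

44 [0.1 0.3] 4
48 [0.1 0.7] 8
52 [0.1 1. ] 12
56 [0.1 1.3] 16
60 [0.1 1.7] 20
64 [0. 2.] 24
68 [-0.1  2.3] 28
72 [-0.2  2.7] 32
76 [-0.3  3. ] 36
80 [-0.4  3.3] 40
```

```bash
python3 -m inch '[[0.5,0.4,-0.3,2,0],[0.8,0.8,-0.3,6,0],[1.2,1.2,-0.3,12,0],[1.5,1.4,-0.3,16,0],[1.6,1.7,-0.3,20,0],[1.8,2.0,-0.3,24,0],[2,2.3,-0.3,28,0],[2.1,2.6,-0.3,32,0],[2.2,2.9,-0.3,36,0],[2.3,3.3,-0.3,40,0]]'
python3 -m inch '[[0.1,0.3,0,4,0],[0.1,0.7,0,8,0],[0.1,1,0,12,0],[0.1,1.3,0,16,0],[0.1,1.7,0,20,0],[0,2,0,24,0],[-0.1,2.3,0,28,0],[-0.2,2.7,0,32,0],[-0.3,3,0,36,0],[-0.4,3.3,0,40,0]]'
python3 - <<'E'
from h import *
from rig import readout
import cv2
s=readout.read_state(); print(s["time_s"],s["position"],s["tcp_rot"][:,0],s["force"])
c=cams.capture("wrist"); cv2.imwrite("pics/w2.png",c["image"])
P0=np.array(s["position"])[:2];S=np.array([.5567,-.2177]); th=-.591; r=.046
for a in range(83,96,2):
    f=th+np.radians(a);u=np.array([np.cos(f),np.sin(f)]);n=np.array([-u[1],u[0]]);print(a,np.round((S+r*u-.0155*n-P0)*100,1))
E
```

```text
time_s: 2.78
position: [0.6066, -0.2297, 0.0682]
tcp_rot: [[-0.108, 0.994, 0.006], [0.994, 0.108, -0.005], [-0.005, 0.005, -1.0]]
force: [-0.9, -2.6, -0.7]
opening: 0.007
grasp_force: 1.2
time_s: 3.62
position: [0.6038, -0.1965, 0.0686]
tcp_rot: [[-0.721, 0.693, 0.008], [0.692, 0.721, -0.005], [-0.01, 0.002, -1.0]]
force: [1.0, -2.1, -0.6]
opening: 0.003
grasp_force: 1.1
3.6167 [ 0.6037909  -0.19652927  0.06859714] [-0.72136746  0.69248574 -0.00961666] [ 1.03041165 -2.12533706 -0.56359099]
83 [-0.5  0.3]
85 [-0.6  0.5]
87 [-0.7  0.6]
89 [-0.8  0.8]
91 [-0.9  0.9]
93 [-1.  1.]
95 [-1.1  1.2]
```

View pics/w2.png

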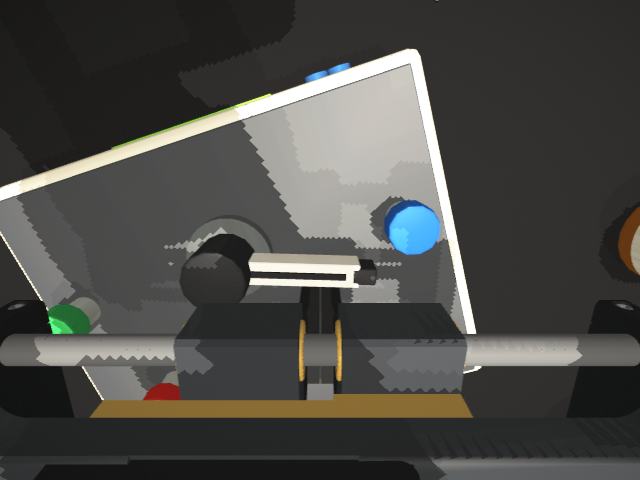

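The pointer is now at (249,270)–(375,272), touching the fingertip. The blue cap is at (413,228), so about 15° of pushing remains.

```bash
python3 - <<'E'
from h import *
from rig import readout
s=readout.read_state(); c=cams.capture("wrist")
S=np.array([.5567,-.2177])
for z,S2 in ((0,wpx(215,272,.088,s,c)),(1,S)): print("hub",S2)
a=wpx(249,269,.076,s,c);b=wpx(375,272,.072,s,c);q=wpx(413,224,.078,s,c)
print(a,b,q); ang=lambda v:np.degrees(np.arctan2(v[1],v[0]))
print("pointer",ang(b-a),ang(b-S),"blue",ang(q-S),"expected 59.4",np.linalg.norm(q-S))
E
```

```text
hub [ 0.55446289 -0.21164181]
hub [ 0.5567 -0.2177]
[ 0.56547706 -0.20520193] [ 0.6091477  -0.16410897] [ 0.60084626 -0.1357557 ]
pointer 43.25815788645872 45.61774854729333 blue 61.68710230758519 expected 59.4 0.09307932580442707
```

```bash
python3 -m inch '[[-0.2,0.25,0,3.5,0],[-0.45,0.5,0,7,0],[-0.7,0.8,0,10.5,0],[-1,1.1,0,14,0],[-1,1.1,0,14,0],[-1,1.1,0,14,0]]'
python3 - <<'E'
from h import *
from rig import readout
import cv2
s=readout.read_state(); print(s["tcp_rot"][:,1])
i=cams.capture("wrist")["image"]
t=cams.capture("top")["image"][175:275,350:460]
o=np.zeros((480,800,3),np.uint8); o[:330,:440]=cv2.resize(i,(440,330)); o[:327,440:]=cv2.resize(t,(360,327),interpolation=cv2.INTER_CUBIC)
cv2.imwrite("pics/w3.png",o[:330])
E
```

```text
time_s: 4.22
position: [0.5932, -0.1843, 0.067]
tcp_rot: [[-0.865, 0.503, 0.006], [0.503, 0.865, -0.003], [-0.007, 0.001, -1.0]]
force: [3.4, -1.1, 1.4]
opening: 0.006
grasp_force: 1.5
[5.02588193e-01 8.64525739e-01 5.95028254e-04]
```

View pics/w3.png

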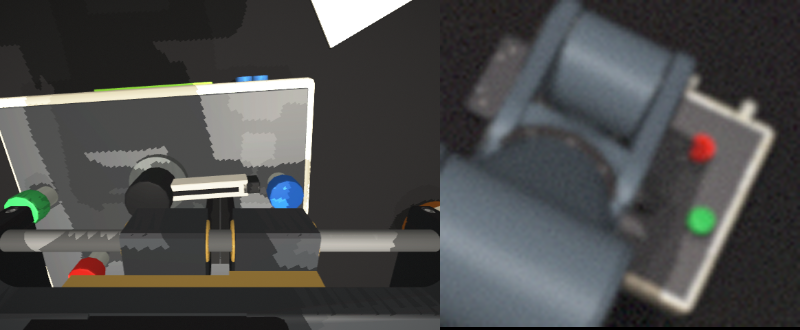

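```bash
python3 -m inch '[[0.8,-0.45,0,0,0],[1.2,-0.7,0,0,0],[1.2,-0.7,3,0,0],[1.2,-0.7,7,0,0],[1.2,-0.7,11,0,0],[1.2,-0.7,13,0,0],[1.2,-0.7,13,0,0]]'
python3 -m inch '[[-0.8,4,0,-7,0],[-1,8,0,-14,0],[-1.5,12,0,-21,0],[-2,16,0,-28,0],[-2.5,20,0,-35,0],[-3,24,0,-42,0],[-3.5,28,0,-49,0],[-4,32,0,-56,0],[-4.3,34.8,0,-63,0],[-4.3,34.8,0,-70,0]]'
python3 -m inch '[[0,0,-1,-7,0],[0,0,-3,-14,0],[0,0,-5,-22,0],[0,0,-5,-22,0],[0,0,-5,-22,0]]'
python3 - <<'E'
from h import *
from rig import readout
import cv2
i=cams.capture("wrist")["image"]
t=cams.capture("top")["image"][175:275,350:460]
o=np.zeros((400,800,3),np.uint8); o[:300,:400]=cv2.resize(i,(400,300)); o[:364,400:]=cv2.resize(t,(400,364),interpolation=cv2.INTER_CUBIC)
cv2.imwrite("pics/w4.png",o)
E
```

```text
time_s: 4.9
position: [0.6054, -0.1914, 0.1999]
tcp_rot: [[-0.866, 0.5, 0.008], [0.5, 0.866, -0.004], [-0.009, 0.0, -1.0]]
force: [0.7, 0.2, -0.1]
opening: 0.005
grasp_force: 0.0
time_s: 5.73
position: [0.5565, 0.1639, 0.1926]
tcp_rot: [[0.154, 0.988, -0.006], [0.988, -0.154, 0.002], [0.001, -0.006, -1.0]]
force: [-0.2, 0.1, 0.2]
opening: 0.002
grasp_force: 0.0
time_s: 6.15
position: [0.5577, 0.1579, 0.1423]
tcp_rot: [[0.511, 0.86, -0.006], [0.86, -0.511, -0.001], [-0.004, -0.005, -1.0]]
force: [-0.2, 0.0, 0.9]
opening: 0.004
grasp_force: 0.0
```

View pics/w4.png

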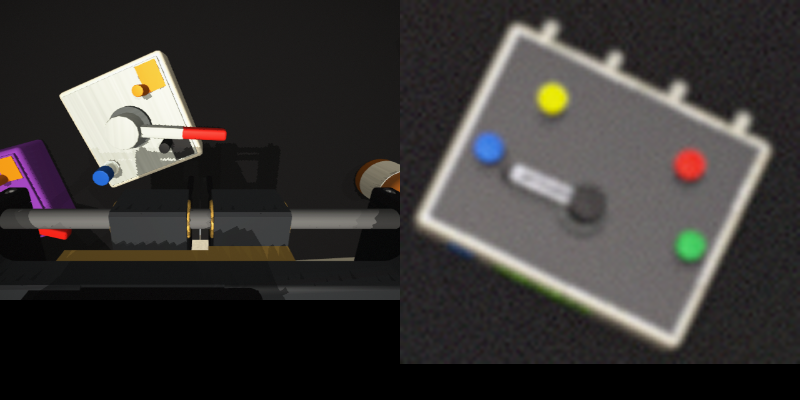

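```bash
python3 - <<'E'
from h import *
import cv2
k=5/3.636
S=np.array([.5558,-.2171]); ang=lambda v:np.degrees(np.arctan2(v[1],v[0]))
t=A(107*k,170*k,.074); print("tip",ang(t-S),np.linalg.norm(t-S))
i=cams.capture("top")["image"][175:275,350:460]
m=(i.min(2)>140).astype(np.uint8); m[:42]=0;m[:,:28]=0;m[62:]=0;m[:,62:]=0
ys,xs=np.nonzero(m); print(len(xs))
P=np.array([px(x+350,y+175,.076) for x,y in zip(xs,ys)]); 
print(P.mean(0),"centroid ang",ang(P.mean(0)-S)); v=np.linalg.svd(P-P.mean(0))[2][0]; print("axis",ang(v),"blue 59.4 fit, cap",ang(A(122,203,.078)-S))
cv2.imwrite("pics/w5.png",cv2.resize(i[25:75,15:75],None,fx=10,fy=10,interpolation=cv2.INTER_CUBIC))
E
```

```text
tip 65.67142559173303 0.07040478565183006
90
[ 0.57357919 -0.18051835] centroid ang 64.07960916995845
axis 65.12931180574267 blue 59.4 fit, cap 59.31126154218874
```

View pics/w5.png

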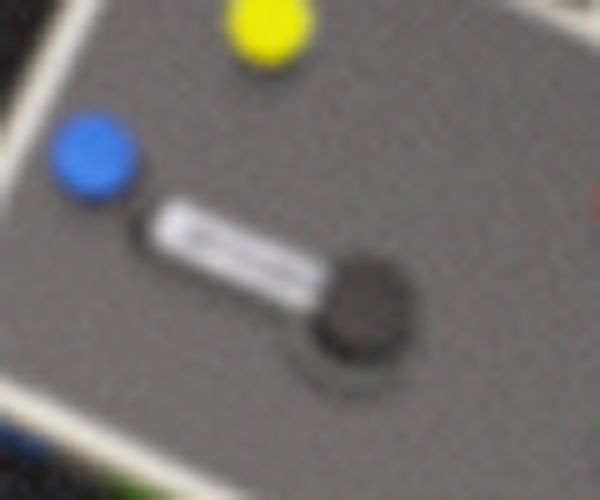

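From above the pointer is at about 65° and blue is at 59.4°, so it overshot by 5–6°, right at the limit. I'll nudge it back from the other side before touching the lever.

```bash
python3 -m inch '[[0,0,2,-7,0],[0,-3.5,4,-14,0],[0,-7.5,4,-21,0],[-0.2,-11.5,4,-28,0],[-0.2,-15.5,4,-35,0],[-0.4,-19.5,4,-42,0],[-0.5,-23.5,4,-49,0],[-0.6,-27.5,4,-56,0],[-0.8,-31,4,-63,0],[-0.8,-32.1,4,-70,0]]'
python3 -m inch '[[0,0,-1,-7,0],[0,0,-2,-14,0],[0,0,-4,-20,0],[0,0,-6,-20,0],[0,0,-6,-20,0],[0,0,-6,-20,0]]'
python3 -c "
from rig import readout
s=readout.read_state();print(s['position'],s['tcp_rot'][:,0],s['tcp_rot'][:,1])"
```

```text
time_s: 7.13
position: [0.5524, -0.1689, 0.1862]
tcp_rot: [[0.98, -0.197, 0.004], [-0.197, -0.98, -0.004], [0.004, 0.003, -1.0]]
force: [0.8, -0.7, -0.5]
opening: 0.003
grasp_force: 0.0
time_s: 7.63
position: [0.5514, -0.1629, 0.1248]
tcp_rot: [[0.859, -0.512, -0.001], [-0.512, -0.859, 0.0], [-0.001, 0.0, -1.0]]
force: [-0.3, -0.4, 0.7]
opening: 0.006
grasp_force: 0.0
[ 0.55138932 -0.16290751  0.12477966] [ 0.85926876 -0.5115236  -0.00089893] [-5.11523780e-01 -8.59269121e-01  3.04445267e-05]
```

```bash
python3 -m inch '[[0,0,-3,0,0],[0,0,-5.8,0,0],[0,0,-5.8,0,0],[0.4,-0.2,-5.8,0,0],[0.7,-0.3,-5.8,0,0],[0.7,-0.3,-5.8,0,0],[0.7,-0.3,-5.8,0,0]]'
python3 - <<'E'
from rig import cams
import cv2
cv2.imwrite("pics/w6.png",cams.capture("wrist")["image"])
E
```

```text
time_s: 8.22
position: [0.5603, -0.1666, 0.0685]
tcp_rot: [[0.859, -0.512, 0.004], [-0.512, -0.859, -0.002], [0.004, -0.0, -1.0]]
force: [0.5, 0.1, 0.5]
opening: 0.006
grasp_force: 0.0
```

View pics/w6.png

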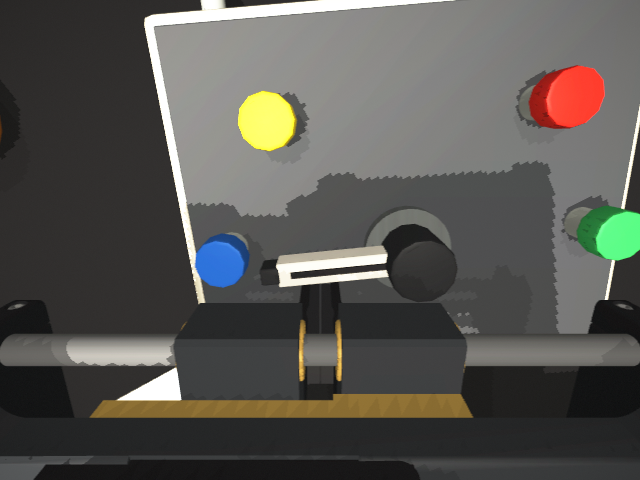

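The wrist view shows the pointer from (262,272) to the hub at (420,262), with the blue cap at (222,258). The fingertip is just clear of the pointer at (320,285).

```bash
for k in 1; do python3 -m inch '[[0.1,-0.05,0,0,0],[0.2,-0.1,0,0,0],[0.2,-0.1,0,0,0]]' | grep -E 'position|force'; done
python3 -m inch '[[0.1,-0.05,0,0,0],[0.2,-0.1,0,0,0],[0.2,-0.1,0,0,0]]' | grep -E 'position|force'
python3 -m inch '[[0.1,-0.05,0,0,0],[0.2,-0.1,0,0,0],[0.2,-0.1,0,0,0]]' | grep -E 'position|force'
```

```text
position: [0.561, -0.1671, 0.067]
force: [-0.6, -1.0, -0.6]
grasp_force: 0.0
position: [0.562, -0.1674, 0.0664]
force: [-1.1, 1.4, 1.6]
grasp_force: 1.0
position: [0.5646, -0.1685, 0.0664]
force: [-0.3, 2.8, 1.1]
grasp_force: 1.0
```

```bash
python3 -m inch '[[0.1,-0.05,0,0,0],[0.1,-0.05,0,0,0],[0.1,-0.05,0,0,0]]' | grep -E 'position|force'
python3 -m inch '[[-0.5,0.25,0,0,0],[-1.2,0.6,0,0,0],[-1.2,0.6,3,0,0],[-1.2,0.6,7,0,0],[-1.2,0.6,11,0,0],[-1.2,0.6,13,0,0]]' | grep pos
python3 -m inch '[[0.5,4,0,7,0],[1,8,0,14,0],[1,12,0,21,0],[1,16,0,28,0],[1.1,20,0,35,0],[1.1,24,0,42,0],[1.1,28,0,49,0],[1.1,32,0,56,0],[1.1,32,0,63,0],[1.1,32,0,70,0]]' |grep pos
python3 - <<'E'
from h import *
S=np.array([.5558,-.2171]); ang=lambda v:np.degrees(np.arctan2(v[1],v[0]))
i=cams.capture("top")["image"][175:275,350:460]
m=(i.min(2)>140).astype(np.uint8); m[:38]=0;m[:,28:][:, :]=m[:,28:];m[:,:28]=0;m[62:]=0;m[:,62:]=0
ys,xs=np.nonzero(m); 
P=np.array([px(x+350,y+175,.076) for x,y in zip(xs,ys)]); v=np.linalg.svd(P-P.mean(0))[2][0]
print(len(xs),P.mean(0),"centroid ang",ang(P.mean(0)-S),"axis",ang(v))
E
```

```text
position: [0.5656, -0.1692, 0.0664]
force: [-1.1, 2.5, 1.5]
grasp_force: 1.0
position: [0.5555, -0.1647, 0.2013]
position: [0.5641, 0.1593, 0.1967]
89 [ 0.57730201 -0.18173307] centroid ang 58.701683537282705 axis -121.04004261456865
```

The pointer is now at 58.8° against blue at 59.4°, which is on target. Next is the lever.

```bash
python3 -m inch '[[0,0,-2,7,0],[0,0,-5,14,0],[0,0,-7,19,0],[0,0,-7,19,0],[0,0,-7,19,0]]'|grep -E 'pos|rot'
python3 - <<'E'
from h import *
from rig import readout
s=readout.read_state(); P0=np.array(s["position"])[:2]; y=s["tcp_rot"][:,0]
I=np.array([.5029,.2253]); r=.085
def P(d,w):
    u=np.array([np.cos(w),np.sin(w)]);n=np.array([-u[1],u[0]]);return I+r*u-d*n
th=-.564
print("x-axis yaw",np.degrees(np.arctan2(y[1],y[0])))
p=P(.026,th); print("descend shift",(p-P0)*100)
for blk in (range(0,37,4),range(40,57,2)):
    for a in blk: q=P(.0155,th+np.radians(a)); print(a,np.round((q-p)*100,1))
    p=q; print()
E
```

```text
position: [0.5639, 0.156, 0.1259]
tcp_rot: [[0.531, 0.847, -0.002], [0.847, -0.531, -0.0], [-0.001, -0.002, -1.0]]
x-axis yaw 57.9161216563132
descend shift [-0.30620575  0.1879633 ]
0 [0.6 0.9]
4 [1.  1.3]
8 [1.3 1.8]
12 [1.6 2.3]
16 [1.9 2.9]
20 [2.2 3.4]
24 [2.4 4. ]
28 [2.6 4.6]
32 [2.7 5.1]
36 [2.8 5.7]

40 [0.  0.6]
42 [0.1 0.9]
44 [0.1 1.2]
46 [0.  1.5]
48 [0.  1.8]
50 [-0.   2.1]
52 [-0.1  2.4]
54 [-0.1  2.7]
56 [-0.2  3. ]
```

Descend beside the lever, then sweep.

```bash
python3 -m inch '[[-0.3,0.1,-3,0,0],[-0.3,0.1,-5.9,0,0],[-0.3,0.1,-5.9,0,0],[-0.3,0.1,-5.9,0,0]]'|grep -E 'pos|force'
python3 -m inch '[[0.3,0.5,0,0,0],[0.7,1.0,0,2,0],[1.2,1.6,0,6,0],[1.6,2.3,0,12,0],[1.9,2.9,0,16,0],[2.2,3.4,0,20,0],[2.4,4,0,24,0],[2.6,4.6,0,28,0],[2.7,5.1,0,32,0],[2.8,5.7,0,36,0]]'|grep -E 'pos|rot|force'
python3 -m inch '[[0,0.4,0,3,0],[0,0.8,0,6,0],[0,1.2,0,8,0],[0,1.5,0,10,0],[0,1.8,0,12,0],[0,2.1,0,14,0],[-0.1,2.3,0,15,0],[-0.1,2.3,0,15,0]]'|grep -E 'pos|rot|force'
python3 - <<'E'
from rig import cams
import cv2
cv2.imwrite("pics/w7.png",cams.capture("wrist")["image"])
E
```

```text
position: [0.5617, 0.1574, 0.068]
force: [0.2, -0.3, 0.5]
grasp_force: 0.0
position: [0.5919, 0.2149, 0.0704]
tcp_rot: [[-0.076, 0.997, 0.005], [0.997, 0.076, -0.0], [-0.0, 0.005, -1.0]]
force: [0.1, -1.8, -0.5]
grasp_force: 0.8
position: [0.5908, 0.2384, 0.0701]
tcp_rot: [[-0.329, 0.944, 0.006], [0.944, 0.329, 0.001], [-0.001, 0.006, -1.0]]
force: [-0.1, -0.2, 0.7]
grasp_force: 0.3
```

View pics/w7.png

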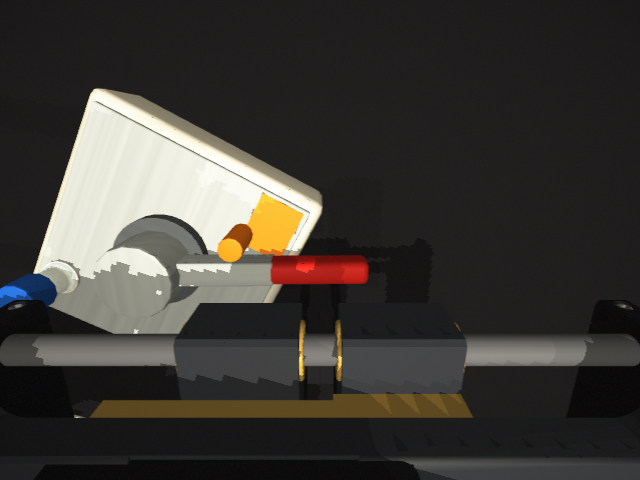

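The lever's red end at (320,270) is nearly at the orange pin at (236,245). I'll push slowly until the force rises.

```bash
for k in 1; do python3 -m inch '[[-0.05,0.1,-0.2,1,0],[-0.1,0.2,-0.2,2,0],[-0.1,0.2,-0.2,2,0]]'|grep -E 'pos|force'; done
python3 -m inch '[[-0.05,0.1,0,1,0],[-0.1,0.2,0,2,0],[-0.1,0.2,0,2,0]]'|grep -E 'pos|force'
```

```text
position: [0.5879, 0.2397, 0.0658]
force: [0.6, -1.6, 0.5]
grasp_force: 0.6
position: [0.588, 0.2401, 0.0657]
force: [2.6, -5.2, -0.4]
grasp_force: 3.3
```

The force rose to 5.8 N and motion stopped, so the lever is on the pin. I'll back off, lift away clear of the top view and verify.

```bash
python3 -m inch '[[0.3,-0.8,0,0,0],[0.5,-1.5,0,0,0],[0.5,-1.5,3,0,0],[0.5,-1.5,7,0,0],[0.5,-1.5,11,0,0],[0.5,-1.5,14,0,0],[0.5,-3,14,0,0],[0.5,-7,14,0,0],[0.5,-11,14,0,0],[0.5,-15,14,0,0]]'|grep -E 'pos|force'
python3 -m inch '[[0,0,0,0,0],[0,0,0,0,0]]'|grep -E 'pos|force|time'
python3 - <<'E'
from h import *
import cv2
t=cams.capture("top")["image"]
cv2.imwrite("pics/w8.png",cv2.resize(t[140:320,130:530],None,fx=2,fy=2,interpolation=cv2.INTER_CUBIC))
I=np.array([.5029,.2253])
i=t[210:280,220:290].astype(int); m=(i[...,2]>130)&(i[...,1]<80)&(i[...,0]<80)
ys,xs=np.nonzero(m);q=np.mean([px(x+220,y+210,.076) for x,y in zip(xs,ys)],0)-I
print(len(xs),"lever joint",np.arctan2(q[1],q[0])+.145+.524,np.linalg.norm(q))
E
```

```text
position: [0.5904, 0.0906, 0.205]
force: [0.3, 0.1, 0.0]
grasp_force: 0.0
time_s: 14.45
position: [0.5909, 0.0892, 0.2048]
force: [0.5, 0.2, -0.0]
grasp_force: 0.0
62 lever joint 1.0448949363456648 0.09043687795569749
```

View pics/w8.png

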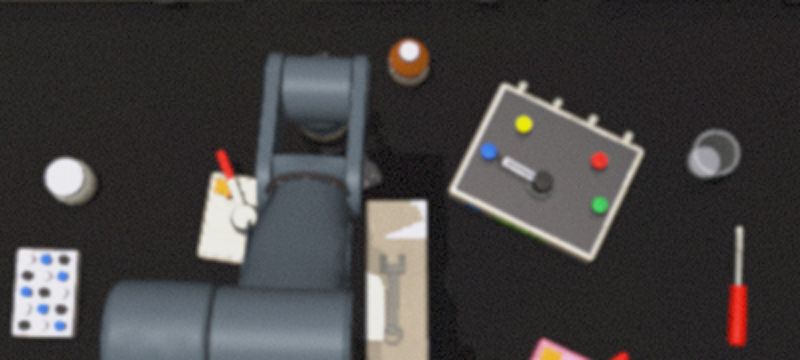

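The lever is at 1.045 rad on the orange pin, the pointer is still on blue, and every bystander in view is where it was. Handing in.

```bash
python3 -c "
from rig import bot
print(bot.hand_in())"
```

```text
the job is handed in; nothing more can be done
None
```

The job is handed in, with no verdict returned: by the top camera the pointer is within about 1° of the blue cap and the lever is on its orange pin (1.045 rad); the vial, hidden by the arm in the last picture, was the one bystander not re-checked.

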